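# Roller clocked on the bench centres and its kit laid out

### The arm

A 6-joint arm with a two-finger parallel gripper is mounted at the origin on the work surface. World frame = base frame: x ahead of the robot, y to its left, z up, the work surface at z = 0. Lengths are in m, angles in rad, forces in N, time in s.
With the tool pointing down it reaches from about 0.375 to 0.975 m from the base axis. Payload 3.8 kg.
Tool frame: the origin (TCP) lies at the very end of the fingers, on their centre line; the grasp point (between the pads) lies 19 mm behind it (bot.pinch_z is the distance from the TCP to the grasp point, in m); x points along the fingers, y is the direction in which the jaws open and shut, and the axes are right-handed (so a half turn about x gives the same grasp; the last joint's range is limited). The gripper opens to 85 mm and grips with 20 to 120 N. Pads are 22 mm wide; open, the fingers measure 114 mm over their backs; the gripper's body (76 mm by 85 mm) begins 54 mm behind the grasp point. The pads swing forward as they close: fully open they stand 13 mm farther back than shut.
Start: joints at [1.307, 0.264, 1.604, -0, 1.274, -0.037], TCP at [0.152, 0.658, 0.231] pointing down, gripper open.
Joint ranges: [-2.63, 2.63], [-0.94, 2.18], [0.31, 2.57], [-1.31, 4.45], [0, 2.66], [-2.55, 2.55]. Speed limits (rad/s): [2.57, 2.57, 3.14, 3.14, 3.14, 3.14].

### API

Orientations are given as a rotation vector (axis times angle).
In Python, from workcell import monitor, imaging, finish_job, bot gives the robot as it stands.
- The arm moves only by the tool jog_arm, never from a script. Its argument "rows" is a list of rows, each a list of 7 numbers: the shift along the tool's x, y, z in m, then the turn, a rotation vector about the tool's x, y, z in rad, then the opening in per cent of the stroke, from 0 (shut) to 100 (fully open). A call has 1 to 20 rows; each row is the pose to reach, as a shift and turn from the pose measured when the call began, along the tool's axes at that moment; what a row does not reach only later rows make up. A row lasts 1/10 s, in which the tool goes at most 50 mm and 8.59 degrees, less where a joint would pass 70% of its speed; a pose out of reach is approached as far as the arm can. A call with a gripper value outside its range is refused whole. The fingers move at their own pace and stop on an object; "force" is the grip in N (left out, the last holds). Time passes only in rows, so rows that repeat a pose let the fingers close. It gives the time, the measured TCP pose, the force and the opening at its end, in the units of the state.
- monitor.read_state(): the state, without advancing time (a new reading comes with each control period).
- imaging.read_camera(name): name is "side" or "top" or "wrist"; returns the picture (420x560x3 uint8, blue, green, red); there is no depth.
- imaging.camera_params(name): a dict with "fx", "fy", "cx", "cy" (pixels), "T" (4x4, takes a point from camera to world coordinates); the wrist camera has in their place "T_tool_cam" (4x4, takes a point from camera to tool coordinates, whose origin is the TCP and whose axes are the tool frame's). Camera axes: x right, y down, z forward; pixel columns grow to the right and rows downward; lengths in m; the calibration is good to about 2 mm. The wrist camera is an equidistant fisheye: a pixel r from the principal point sees the ray r / f radians off the axis. A picture is of the moment at which its call begins: read the wrist's pose just before it. camera_params takes no time and is no camera call.
- finish_job(): hands the job in, once; it reports no verdict.
The state is a dict: "time": time; "q": joint angles; "joint_vel": joint speeds; "joint_torque": joint torques, N m; "tool_pos": TCP position; "tcp_rot": TCP orientation; "wrist_force": force on the tool from outside, world axes, zero at the start; "torque": the same for the moment, N m; "width": opening from 0.0 (shut) to 1.0 (fully open).
Only numpy, scipy, OpenCV 4.12 (cv2) and the standard library are available. Lean on these libraries where they do the work, as an engineer would, in place of code of your own. Each camera call takes 0.05 s, during which the arm holds its last target. There are 200 camera calls.

### The job

Get the drive roller set ready for the fitter. On the bench centres, throw the brake lever to the free notch, turn the roller until its keyway faces straight up, then lock it by throwing the lever into the notch with the white mark. Fill the kit tray from the stock on the mat with one of each part, each upright in its own cell; where the tray already holds one, leave it there and leave the duplicate on the mat, and do not shift the other things on the table.

Things in the scene. Friction and masses are not known exactly. Their poses are not given: they have to be found in the camera images.
- bench: bench centres (fixed): grey cast bed 120 x 420 x 34 mm with a roller between the points of tailstock and headstock. Origin: centre of the bed's underside. Own y runs along the roller towards the headstock, x away from the robot, z up. Headstock block: 70 mm wide, y 112 to 180 mm, top 168 mm up; tailstock block: 64 mm wide, y -200 to -134 mm, top 152 mm up; the roller is free between them
- roller_centre (a point): centre of the roller's barrel, on its axis, at (0, -15, 130) mm of the bench. Barrel: plain aluminium, 44 mm in diameter, 140 mm long (bench y -85 to 55 mm), 74 mm free below it. Towards the headstock come a dog and a 76 mm driver plate, which turn with it. A dark keyway, 10 x 84 mm, runs along the middle of the barrel's surface
- roller (a joint): turn of the roller about the bench's own +y, rad. 0 = keyway straight up; positive = keyway leaning to the bench's +x, away from the robot. Starts at 0.7 to 1.9; either way round is free to turn, stops at +-3.3. With the brake off it turns with light friction (0.05 N m) and stays where it is left; with the brake locked it takes about 0.7 N m to turn
- lever (a joint): brake lever on the headstock's outer face, rad, swinging about the roller's axis past a three-notch quadrant: -0.5 = leaning to the robot, at the white mark on the quadrant (a white stripe on the headstock's top shows the same side): brake locked; 0 = upright: brake drags; +0.5 = leaning away: free. A spring pulls it into the nearest notch (humps at +-0.25); leaving a notch takes about 5 N at the knob. Stops at +-0.62. Starts in the locked notch
- lever_knob (a point): centre of the lever's black ball knob, 32 mm in diameter, 125 mm from the pivot; the rod under it is 12 mm thick
- lever_pivot (a point): the lever's pivot, on the roller's axis line at (0, 194, 130) mm of the bench; the knob moves round it in the plane of the bench's x and z
- tray: kit tray (fixed), 235 x 345 mm: grey foam floor 6 mm above the table, rim and dividers 18 mm above the table, five cells, each with a dark outline of its part. Origin: centre of the underside; own x points away from the robot, y along the long side to the left, z up. Cells are 102 mm square, the spindle's 102 x 212 mm; parts lie square to the tray, their own axes along the tray's
- mat_centre (a point): centre of the grey mat, 340 (along x) x 250 mm, thin and flat on the table, on which the stock lies, one part of every type
- pillow_a_mid (a point): stock on the mat: pillow block, green cast housing: foot 36 (own x) x 88 (own y) x 14 mm; housing 32 mm thick (own x), 50 mm wide, 60 mm high, bore along x; 0.45 kg. This point: its centre, 30 mm above its underside. Own y lies across world x within 0.45 rad
- bracket_a_mid (a point): stock on the mat: aluminium angle bracket: foot 50 (own x) x 70 (own y) x 8 mm; upright plate 10 mm thick (own x), 70 mm wide, 64 mm high along the foot's -x edge; a gusset at each end, 58 mm clear between; 0.2 kg. This point: centre of the upright plate, 32 mm above the underside, 20 mm to -x of the foot's middle. Own y lies across world x within 0.45 rad
- cover_a_mid (a point): stock on the mat: aluminium end cover: disc 64 mm in diameter, 12 mm thick, with a boss 36 mm in diameter on top, 46 mm high in all; 0.25 kg. This point: on its axis, 23 mm above its underside
- hub_a_mid (a point): stock on the mat: steel coupling hub: upright cylinder 46 mm in diameter, 57 mm high, the top 11 mm being jaws; 0.4 kg. This point: on its axis, 28.5 mm above its underside
- spindle_a_mid (a point): stock on the mat: steel spindle lying along its own y: 120 mm long, ends 28 mm square and 26 mm long, round 24 mm middle; 0.35 kg. This point: its centre, 14 mm above its underside. Own y lies across world x within 0.45 rad
- pillow_b_mid (a point): the pillow block that may lie in the tray from the start, else absent (None); shape and point as for pillow_a_mid. Its cell in the tray has its middle at own (56, -110) mm of the tray (far row, right)
- bracket_b_mid (a point): the bracket that may lie in the tray from the start, else absent (None); shape and point as for bracket_a_mid. Its cell in the tray has its middle at own (56, 0) mm of the tray (far row, middle; the middle of its foot goes there, either way round)
- cover_b_mid (a point): the cover that may lie in the tray from the start, else absent (None); shape and point as for cover_a_mid. Its cell in the tray has its middle at own (56, 110) mm of the tray (far row, left)
- hub_b_mid (a point): the hub that may lie in the tray from the start, else absent (None); shape and point as for hub_a_mid. Its cell in the tray has its middle at own (-56, -110) mm of the tray (near row, right)
- spindle_b_mid (a point): the spindle that may lie in the tray from the start, else absent (None); shape and point as for spindle_a_mid. Its cell in the tray has its middle at own (-56, 56) mm of the tray (near row, left, the double one, spindle along the tray's y)
- billet: aluminium blank standing near the mat, 40 mm in diameter, 65 mm high, not part of the kit (bystander)
- screwdriver: screwdriver lying near the robot (bystander)
Things that resemble listed ones, but are neither listed nor needed, are in the scene too. What is shaped like the part that bears pillow_a_mid but brown or orange is not meant.

How it is judged:
On the way, in this order (a step that is already met when the one before it is completed fails the run):
1. the brake lever is in the free notch (value of joint lever above 0.4 rad), for 0.2 s.
2. with the lever still free, the roller's keyway faces up (within 0.1 rad) (value of joint lever above 0.4 rad and value of joint roller between -0.1 and 0.1 rad), for 0.3 s.
3. the lever is in the white-marked notch, the keyway still up (value of joint roller between -0.1 and 0.1 rad and value of joint lever below -0.4 rad), for 0.2 s.
At the end, for the whole second after the job is handed in: keyway up within 0.1 rad; lever in the white-marked notch within 0.1 rad; one part of each type upright (tilt below 0.12 rad) on the floor of its cell, its point within 35 mm of the middle (bracket: 48 mm in x); parts already in the tray still so; spare stock on the mat (within 220 mm of its centre) (all of step 3 and x of pillow_b_mid in the frame of tray between 0.021 and 0.091 m and y of pillow_b_mid in the frame of tray between -0.145 and -0.075 m and z of pillow_b_mid in the frame of tray between 0.029 and 0.043 m and angle between each of pillow_b_mid, bracket_b_mid, cover_b_mid, hub_b_mid, spindle_b_mid's own z axis and vertical below 0.12 rad and ((x of pillow_a_mid in the frame of tray between 0.021 and 0.091 m and y of pillow_a_mid in the frame of tray between -0.145 and -0.075 m and z of pillow_a_mid in the frame of tray between 0.029 and 0.043 m and angle between pillow_a_mid's own z axis and vertical below 0.12 rad) or (x of pillow_b_mid in the frame of tray between 0.021 and 0.091 m and y of pillow_b_mid in the frame of tray between -0.145 and -0.075 m and z of pillow_b_mid in the frame of tray between 0.029 and 0.043 m and angle between pillow_b_mid's own z axis and vertical below 0.12 rad)) and ((x of pillow_a_mid in the frame of tray between 0.021 and 0.091 m and y of pillow_a_mid in the frame of tray between -0.145 and -0.075 m and z of pillow_a_mid in the frame of tray between 0.029 and 0.043 m and angle between pillow_a_mid's own z axis and vertical below 0.12 rad) or (horizontal distance between pillow_a_mid and mat_centre below 0.22 m and height (world z) of pillow_a_mid below 0.045 m)) and horizontal distance between pillow_a_mid and pillow_b_mid above 0.09 m and x of bracket_b_mid in the frame of tray between 0.008 and 0.104 m and y of bracket_b_mid in the frame of tray between -0.035 and 0.035 m and z of bracket_b_mid in the frame of tray between 0.031 and 0.045 m and ((x of bracket_a_mid in the frame of tray between 0.008 and 0.104 m and y of bracket_a_mid in the frame of tray between -0.035 and 0.035 m and z of bracket_a_mid in the frame of tray between 0.031 and 0.045 m and angle between bracket_a_mid's own z axis and vertical below 0.12 rad) or (x of bracket_b_mid in the frame of tray between 0.008 and 0.104 m and y of bracket_b_mid in the frame of tray between -0.035 and 0.035 m and z of bracket_b_mid in the frame of tray between 0.031 and 0.045 m and angle between bracket_b_mid's own z axis and vertical below 0.12 rad)) and ((x of bracket_a_mid in the frame of tray between 0.008 and 0.104 m and y of bracket_a_mid in the frame of tray between -0.035 and 0.035 m and z of bracket_a_mid in the frame of tray between 0.031 and 0.045 m and angle between bracket_a_mid's own z axis and vertical below 0.12 rad) or (horizontal distance between bracket_a_mid and mat_centre below 0.22 m and height (world z) of bracket_a_mid below 0.045 m)) and horizontal distance between bracket_a_mid and bracket_b_mid above 0.09 m and x of cover_b_mid in the frame of tray between 0.021 and 0.091 m and y of cover_b_mid in the frame of tray between 0.075 and 0.145 m and z of cover_b_mid in the frame of tray between 0.022 and 0.036 m and ((x of cover_a_mid in the frame of tray between 0.021 and 0.091 m and y of cover_a_mid in the frame of tray between 0.075 and 0.145 m and z of cover_a_mid in the frame of tray between 0.022 and 0.036 m and angle between cover_a_mid's own z axis and vertical below 0.12 rad) or (x of cover_b_mid in the frame of tray between 0.021 and 0.091 m and y of cover_b_mid in the frame of tray between 0.075 and 0.145 m and z of cover_b_mid in the frame of tray between 0.022 and 0.036 m and angle between cover_b_mid's own z axis and vertical below 0.12 rad)) and ((x of cover_a_mid in the frame of tray between 0.021 and 0.091 m and y of cover_a_mid in the frame of tray between 0.075 and 0.145 m and z of cover_a_mid in the frame of tray between 0.022 and 0.036 m and angle between cover_a_mid's own z axis and vertical below 0.12 rad) or (horizontal distance between cover_a_mid and mat_centre below 0.22 m and height (world z) of cover_a_mid below 0.045 m)) and horizontal distance between cover_a_mid and cover_b_mid above 0.09 m and x of hub_b_mid in the frame of tray between -0.091 and -0.021 m and y of hub_b_mid in the frame of tray between -0.145 and -0.075 m and z of hub_b_mid in the frame of tray between 0.0275 and 0.0415 m and ((x of hub_a_mid in the frame of tray between -0.091 and -0.021 m and y of hub_a_mid in the frame of tray between -0.145 and -0.075 m and z of hub_a_mid in the frame of tray between 0.0275 and 0.0415 m and angle between hub_a_mid's own z axis and vertical below 0.12 rad) or (x of hub_b_mid in the frame of tray between -0.091 and -0.021 m and y of hub_b_mid in the frame of tray between -0.145 and -0.075 m and z of hub_b_mid in the frame of tray between 0.0275 and 0.0415 m and angle between hub_b_mid's own z axis and vertical below 0.12 rad)) and ((x of hub_a_mid in the frame of tray between -0.091 and -0.021 m and y of hub_a_mid in the frame of tray between -0.145 and -0.075 m and z of hub_a_mid in the frame of tray between 0.0275 and 0.0415 m and angle between hub_a_mid's own z axis and vertical below 0.12 rad) or (horizontal distance between hub_a_mid and mat_centre below 0.22 m and height (world z) of hub_a_mid below 0.045 m)) and horizontal distance between hub_a_mid and hub_b_mid above 0.09 m and x of spindle_b_mid in the frame of tray between -0.091 and -0.021 m and y of spindle_b_mid in the frame of tray between 0.021 and 0.091 m and z of spindle_b_mid in the frame of tray between 0.013 and 0.027 m and ((x of spindle_a_mid in the frame of tray between -0.091 and -0.021 m and y of spindle_a_mid in the frame of tray between 0.021 and 0.091 m and z of spindle_a_mid in the frame of tray between 0.013 and 0.027 m and angle between spindle_a_mid's own z axis and vertical below 0.12 rad) or (x of spindle_b_mid in the frame of tray between -0.091 and -0.021 m and y of spindle_b_mid in the frame of tray between 0.021 and 0.091 m and z of spindle_b_mid in the frame of tray between 0.013 and 0.027 m and angle between spindle_b_mid's own z axis and vertical below 0.12 rad)) and ((x of spindle_a_mid in the frame of tray between -0.091 and -0.021 m and y of spindle_a_mid in the frame of tray between 0.021 and 0.091 m and z of spindle_a_mid in the frame of tray between 0.013 and 0.027 m and angle between spindle_a_mid's own z axis and vertical below 0.12 rad) or (horizontal distance between spindle_a_mid and mat_centre below 0.22 m and height (world z) of spindle_a_mid below 0.045 m)) and horizontal distance between spindle_a_mid and spindle_b_mid above 0.09 m); the robot touches nothing.
It fails at once if the billet is shifted by more than 30 mm (distance of billet from where it was at the start of the episode above 0.03 m).
It fails at once if the screwdriver is shifted by more than 30 mm (distance of screwdriver from where it was at the start of the episode above 0.03 m).
Of pillow_b, bracket_b, cover_b, hub_b, spindle_b only 1 to 2 are there at a start; the rules pass over those that are not, and their reading is None.
At some moment in a run one of cover_a, hub_a, pillow_a may be knocked a few centimetres aside while the robot is not near it.
Once in a run the grip may slacken for a moment while it holds something.
It also fails if it takes over 192 s, if anything falls off the work surface, if the arm or the gripper's body presses on something with over 40 N, if the wrist force passes 120 N, or if a joint passes its speed limit or range.

## Working session

There is one attempt and no reset: what is moved stays moved. The work goes in short steps, Python scripts to look and compute and a tool call to move; the robot and the scene stay as the last step left them, time stands still between calls to the robot, and variables do not carry over. Pictures are saved under pics/ and viewed, about 12 in all and at most 16, crops included, and the job is handed in when it is done.

Besides the shell and the picture viewer there is one more tool, called after "Emit:" as name(argument=value, ...), one argument or row to a line, values as JSON. jog_arm: Moves the arm, as the interface text tells. Its arguments: {"type":"object","properties":{"rows":{"type":"array","items":{"type":"array","items":{"type":"number"}}},"force":{"type":"number"}},"required":["rows"]}

```bash
mkdir -p pics; ls; cat > h.py <<'E'
import numpy as np, cv2
from workcell import monitor, imaging, finish_job, bot
from scipy.spatial.transform import Rotation as R
def snap(c,fn):
    s=monitor.read_state(); im=imaging.read_camera(c); cv2.imwrite('pics/'+fn,im); return s,im
E
python3 - <<'E'
from h import *
np.set_printoptions(precision=4,suppress=True)
for c in('side','top'):
    s,im=snap(c,c+'0.png'); print(c,imaging.camera_params(c))
print(imaging.camera_params('wrist'))
print(s, bot.pinch_z)
a=cv2.resize(cv2.imread('pics/top0.png'),(800,600));cv2.imwrite('pics/top0b.png',a)
a=cv2.resize(cv2.imread('pics/side0.png'),(800,600));cv2.imwrite('pics/side0b.png',a)
E
```

```text
pics
side {'fx': 408.65681740090554, 'fy': 408.65681740090554, 'cx': 275.4101594343756, 'cy': 213.97991813384675, 'T': array([[ 0.987 , -0.1074,  0.1194,  0.3561],
       [-0.1605, -0.6857,  0.7099, -0.69  ],
       [ 0.0056, -0.7199, -0.6941,  0.8018],
       [ 0.    ,  0.    ,  0.    ,  1.    ]])}
top {'fx': 468.80074226416093, 'fy': 468.80074226416093, 'cx': 275.2967225953035, 'cy': 208.82580787485256, 'T': array([[ 0.0173, -0.9903,  0.1375,  0.3031],
       [-0.9999, -0.0171,  0.0025, -0.026 ],
       [-0.0001, -0.1375, -0.9905,  1.4748],
       [ 0.    ,  0.    ,  0.    ,  1.    ]])}
{'fx': 325.19226210127806, 'fy': 325.19226210127806, 'cx': 273.9067127421728, 'cy': 213.10724882746422, 'T_tool_cam': array([[ 0.0004, -0.3014,  0.9535, -0.1424],
       [ 1.    ,  0.001 , -0.0001,  0.0002],
       [-0.0009,  0.9535,  0.3014, -0.0779],
       [ 0.    ,  0.    ,  0.    ,  1.    ]])}
{'time': 0.05, 'q': array([ 1.3071,  0.2648,  1.6053, -0.    ,  1.2737, -0.0369]), 'joint_vel': array([ 0.0002,  0.0009, -0.0019, -0.0003, -0.0003, -0.0014]), 'joint_torque': array([  0.001 , -51.704 , -36.8835,  -0.    ,   0.0073,  -0.    ]), 'tool_pos': array([0.1516, 0.657 , 0.23  ]), 'tcp_rot': array([ 0.1763,  1.5638, -0.1798]), 'wrist_force': array([-0.0072, -0.0911, -0.1915]), 'torque': array([-0.0612, -0.0028,  0.0062]), 'width': 1.0001100573002135} 0.0187
```

View pics/top0b.png

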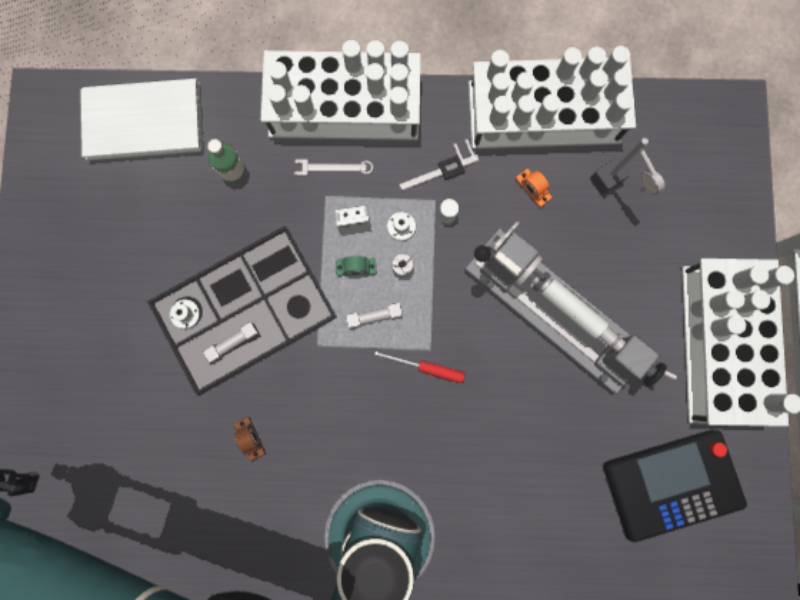

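View pics/side0b.png

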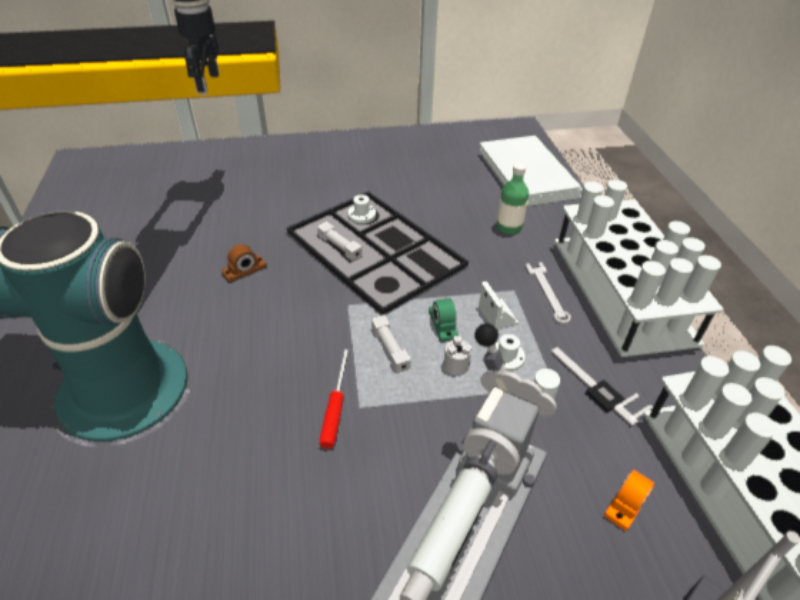

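Top view (800×600): the tray holds a cover (185,313) and a spindle (232,342). The pillow (green, 355,266), bracket (352,216) and hub (402,266) are therefore needed from the mat. The brown (249,440) and orange (535,187) blocks are decoys. The bench is at right, with its knob at (482,254). I'll enlarge the mat and bench.

```bash
cat >> h.py <<'E'
def px2w(c,u,v,z):
    p=imaging.camera_params(c); T=np.array(p['T'])
    d=T[:3,:3]@np.array([(u-p['cx'])/p['fx'],(v-p['cy'])/p['fy'],1]); o=T[:3,3]
    return o+d*(z-o[2])/d[2]
def w2px(c,X):
    p=imaging.camera_params(c); T=np.linalg.inv(p['T']); q=T[:3,:3]@np.array(X)+T[:3,3]
    return np.array([p['fx']*q[0]/q[2]+p['cx'],p['fy']*q[1]/q[2]+p['cy']])
def crop(im,x0,y0,x1,y1,k,fn):
    cv2.imwrite('pics/'+fn,cv2.resize(im[y0:y1,x0:x1],None,fx=k,fy=k,interpolation=cv2.INTER_CUBIC))
E
python3 - <<'E'
from h import *
im=cv2.imread('pics/top0.png')
crop(im,220,130,480,280,3,'c1.png')
for n,u,v,z in[('tFL',150,302,.018),('tFR',290,228,.018),('tNR',335,316,.018),('tNL',198,392,.018),('pil',355,266,.03),('br',350,214,.06),('hub',402,266,.057)]:
    print(n,px2w('top',u*.7,v*.7,z))
E
```

```text
tFL [0.48798581 0.51135042 0.018     ]
tFR [0.65959674 0.21055571 0.018     ]
tNR [0.46411659 0.10449975 0.018     ]
tNL [0.29436497 0.39479026 0.018     ]
pil [0.57379794 0.06280451 0.03      ]
br [0.68269268 0.07470191 0.06      ]
hub [ 0.57048882 -0.0399758   0.057     ]
```

View pics/c1.png

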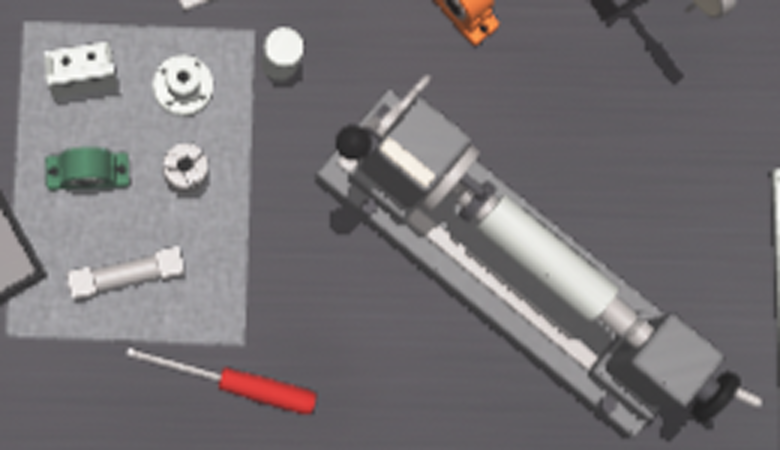

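Crop: knob at (352,141), barrel ends about (487,211) and (606,304). The white stripe is on the robot side of the headstock. The green pillow (87,170), hub (186,166) and bracket (80,65) match their descriptions. The keyway isn't visible from above, so it faces away.

```bash
python3 - <<'E'
from h import *
from scipy.optimize import least_squares
f=lambda u,v,z:px2w('top',u/3+220,v/3+130,z)
P=[f(352,141,.240),f(487,211,.130),f(606,304,.130)]
L=[(-.060,.194),(0,.055),(0,-.085)]
for p in P:print(p)
def r(x):
    c,s=np.cos(x[2]),np.sin(x[2])
    return np.concatenate([[x[0]+c*a-s*b-p[0],x[1]+s*a+c*b-p[1]] for (a,b),p in zip(L,P)])
s=least_squares(r,[.5,-.3,-.7]);x=s.x;print(x,s.fun)
c,sn=np.cos(x[2]),np.sin(x[2])
for n,a,b in[('rollc',0,-.015),('knob',-.06,.194),('knobfree',.06,.194)]:print(n,x[0]+c*a-sn*b,x[1]+sn*a+c*b)
def t(x):
    c,s=np.cos(x[2]),np.sin(x[2])
    return np.concatenate([[x[0]+c*a-s*b-p[0],x[1]+s*a+c*b-p[1]] for (a,b),p in zip([(.1175,.1725),(.1175,-.1725),(-.1175,-.1725),(-.1175,.1725)],[(.488,.5114),(.6596,.2106),(.4641,.1045),(.2944,.3948)])])
s=least_squares(t,[.5,.3,.5]);x=s.x;print('tray',x,s.fun)
c,sn=np.cos(x[2]),np.sin(x[2])
for n,a,b in[('pil',.056,-.11),('br',.056,0),('cov',.056,.11),('hub',-.056,-.11),('sp',-.056,.056)]:print(n,x[0]+c*a-sn*b,x[1]+sn*a+c*b)
st=monitor.read_state();print(R.from_rotvec(st['tcp_rot']).as_matrix())
E
```

```text
[ 0.5636763  -0.18791808  0.24      ]
[ 0.52008765 -0.33291322  0.13      ]
[ 0.43175891 -0.44574015  0.13      ]
[ 0.48612211 -0.37719466 -0.68417153] [-0.00143672 -0.00101577  0.00079618 -0.00165957  0.00064054  0.00267534]
rollc 0.4766416375217647 -0.38881880021080123
knob 0.5622395842610679 -0.18893385451949757
knobfree 0.6552327362970848 -0.2647775996433129
tray [0.476525   0.305325   0.52246098] [ 0.00426979  0.0020466   0.00482973  0.00387176 -0.00331979 -0.0072966
 -0.00577973  0.00137824]
pil 0.5799458244768441 0.2379444904699448
br 0.5250542494266557 0.3332698018437323
cov 0.4701626743764673 0.42859511321751975
hub 0.48288732562353315 0.18205488678248027
sp 0.4000509487296125 0.3259094475829232
[[-5.80929243e-04  2.24893397e-01  9.74383201e-01]
 [-1.98876771e-03  9.74381179e-01 -2.24894116e-01]
 [-9.99997854e-01 -2.06846942e-03 -1.18785794e-04]]
```

```bash
cat >> h.py <<'E'
np.set_printoptions(precision=4,suppress=True)
def Rd(yaw,tilt=0):
    "tool down, tool y at world yaw; tilt turns about tool z"
    y=np.array([np.cos(yaw),np.sin(yaw),0]);x=np.array([0,0,-1.]);z=np.cross(x,y)
    return R.from_matrix(np.c_[x,y,z])*R.from_rotvec([0,0,tilt])
def go(pos,Rt,note=''):
    s=monitor.read_state();R0=R.from_rotvec(s['tcp_rot'])
    print(note,'shift',R0.inv().apply(np.array(pos)-s['tool_pos']).round(4),'rv',(R0.inv()*Rt).as_rotvec().round(4))
def wpx(s,u,v,z):
    "wrist fisheye pixel -> world point at height z"
    p=imaging.camera_params('wrist');T=np.array(p['T_tool_cam'])
    d=np.array([u-p['cx'],v-p['cy']])/p['fx'];r=np.hypot(*d);d=np.r_[d*(np.sin(r)/max(r,1e-9)),np.cos(r)]
    R0=R.from_rotvec(s['tcp_rot']);d=R0.apply(T[:3,:3]@d);o=s['tool_pos']+R0.apply(T[:3,3])
    return o+d*(z-o[2])/d[2]
E
python3 - <<'E'
from h import *
go([.562,-.189,.34],Rd(-.684))
E
```

```text
shift [-0.1085 -0.7323  0.5901] rv [2.028  0.002  0.0014]
```

Emit:
jog_arm(
  rows=[
    [-0.108, -0.1, 0.08, 0.1, 0, 0, 100],
    [-0.108, -0.1, 0.08, 0.28, 0, 0, 100],
    [-0.108, -0.1, 0.08, 0.28, 0, 0, 100],
    [-0.108, -0.732, 0.59, 2.028, 0.002, 0.001, 100],
    [-0.108, -0.732, 0.59, 2.028, 0.002, 0.001, 100],
    [-0.108, -0.732, 0.59, 2.028, 0.002, 0.001, 100],
    [-0.108, -0.732, 0.59, 2.028, 0.002, 0.001, 100],
    [-0.108, -0.732, 0.59, 2.028, 0.002, 0.001, 100],
    [-0.108, -0.732, 0.59, 2.028, 0.002, 0.001, 100],
    [-0.108, -0.732, 0.59, 2.028, 0.002, 0.001, 100],
    [-0.108, -0.732, 0.59, 2.028, 0.002, 0.001, 100],
    [-0.108, -0.732, 0.59, 2.028, 0.002, 0.001, 100],
    [-0.108, -0.732, 0.59, 2.028, 0.002, 0.001, 100],
    [-0.108, -0.732, 0.59, 2.028, 0.002, 0.001, 100],
    [-0.108, -0.732, 0.59, 2.028, 0.002, 0.001, 100],
    [-0.108, -0.732, 0.59, 2.028, 0.002, 0.001, 100],
    [-0.108, -0.732, 0.59, 2.028, 0.002, 0.001, 100],
    [-0.108, -0.732, 0.59, 2.028, 0.002, 0.001, 100],
    [-0.108, -0.732, 0.59, 2.028, 0.002, 0.001, 100],
    [-0.108, -0.732, 0.59, 2.028, 0.002, 0.001, 100],
  ],
)

```text
time: 2.1
tool_pos: [0.5626, -0.1923, 0.3384]
tcp_rot: [1.693, 0.802, -1.696]
wrist_force: [0.2, -0.3, -0.1]
width: 1.001
```

```bash
python3 - <<'E'
from h import *
s,im=snap('wrist','w1.png');print(s['tool_pos'],R.from_rotvec(s['tcp_rot']).as_matrix())
E
```

```text
[ 0.5626 -0.1923  0.3384] [[-0.0015  0.7733 -0.634 ]
 [-0.0007 -0.634  -0.7733]
 [-1.     -0.0007  0.0015]]
```

View pics/w1.png

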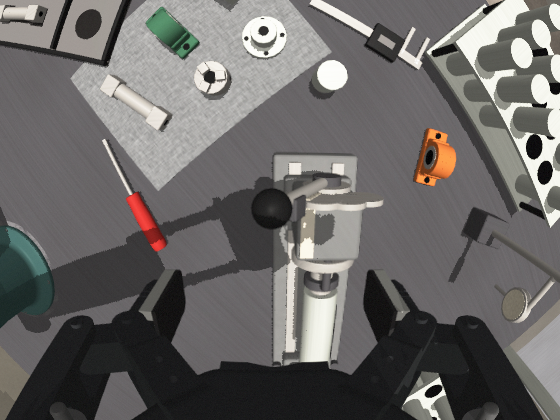

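Wrist view: knob at (271,209), hub (211,78), billet (328,77).

```bash
python3 - <<'E'
from h import *
s=monitor.read_state()
k=wpx(s,271,209,.240);print(k)
for u,v in((319,262),(305,362),(336,362)):print(wpx(s,u,v,.13))
go([k[0],k[1],.221],Rd(-.684))
E
```

```text
[ 0.5638 -0.1897  0.24  ]
[ 0.5441 -0.3032  0.13  ]
[ 0.4325 -0.4247  0.13  ]
[ 0.4663 -0.4561  0.13  ]
 shift [ 0.117  -0.003  -0.0042] rv [-0.0038  0.0027 -0.001 ]
```

Emit:
jog_arm(
  rows=[
    [0.05, -0.003, -0.004, 0, 0, 0, 100],
    [0.1, -0.003, -0.004, 0, 0, 0, 100],
    [0.117, -0.003, -0.004, 0, 0, 0, 100],
    [0.117, -0.003, -0.004, 0, 0, 0, 100],
    [0.117, -0.003, -0.004, 0, 0, 0, 20],
    [0.117, -0.003, -0.004, 0, 0, 0, 0],
    [0.117, -0.003, -0.004, 0, 0, 0, 0],
    [0.117, -0.003, -0.004, 0, 0, 0, 0],
    [0.117, -0.003, -0.004, 0, 0, 0, 0],
    [0.117, -0.003, -0.004, 0, 0, 0, 0],
    [0.117, -0.003, -0.004, 0, 0, 0, 0],
    [0.117, -0.003, -0.004, 0, 0, 0, 0],
  ],
  force=30,
)

```text
time: 3.35
tool_pos: [0.5637, -0.1893, 0.2234]
tcp_rot: [1.694, 0.799, -1.695]
wrist_force: [-4.5, 3.1, 6.1]
width: 0.35
```

Emit:
jog_arm(
  rows=[
    [-0.005, 0.011, 0, 0, 0, 0, 0],
    [-0.009, 0.023, 0, 0, 0, 0, 0],
    [-0.0125, 0.035, 0, 0, 0, 0, 0],
    [-0.0145, 0.0475, 0, 0, 0, 0, 0],
    [-0.015, 0.06, 0, 0, 0, 0, 0],
    [-0.0145, 0.0725, 0, 0, 0, 0, 0],
    [-0.0125, 0.085, 0, 0, 0, 0, 0],
    [-0.009, 0.097, 0, 0, 0, 0, 0],
    [-0.005, 0.109, 0, 0, 0, 0, 0],
    [0, 0.12, 0, 0, 0, 0, 0],
    [0.002, 0.124, 0, 0, 0, 0, 0],
    [0.002, 0.124, 0, 0, 0, 0, 0],
    [0.002, 0.124, 0, 0, 0, 0, 0],
    [0.002, 0.124, 0, 0, 0, 0, 0],
    [0.002, 0.124, 0, 0, 0, 0, 100],
    [0.002, 0.124, 0, 0, 0, 0, 100],
    [0.002, 0.124, 0, 0, 0, 0, 100],
    [0.002, 0.124, 0, 0, 0, 0, 100],
    [0.002, 0.124, 0, 0, 0, 0, 100],
    [-0.06, 0.124, 0, 0, 0, 0, 100],
  ],
)

```text
time: 5.35
tool_pos: [0.6546, -0.2658, 0.2614]
tcp_rot: [1.687, 0.814, -1.711]
wrist_force: [0.1, 0.5, -1.5]
width: 0.995
```

```bash
python3 - <<'E'
from h import *
go([.5125,-.4439,.2216],Rd(-.684,-.6))
E
```

```text
shift [0.0412 0.0039 0.2276] rv [-0.0056  0.0052 -0.584 ]
```

Emit:
jog_arm(
  rows=[
    [-0.05, 0, 0, 0, 0, 0, 100],
    [-0.06, 0.0, 0.05, 0, 0, -0.1, 100],
    [-0.06, 0, 0.1, 0, 0, -0.24, 100],
    [-0.04, 0, 0.15, 0, 0, -0.36, 100],
    [-0.02, 0, 0.2, 0, 0, -0.48, 100],
    [0.02, 0.004, 0.228, -0.006, 0.005, -0.584, 100],
    [0.04, 0.004, 0.228, -0.006, 0.005, -0.584, 100],
    [0.04, 0.004, 0.228, -0.006, 0.005, -0.584, 100],
    [0.04, 0.004, 0.228, -0.006, 0.005, -0.584, 100],
  ],
)

```text
time: 6.25
tool_pos: [0.5124, -0.444, 0.223]
tcp_rot: [1.537, 1.416, -2.068]
wrist_force: [0.2, 1.4, -0.0]
width: 1.002
```

```bash
python3 - <<'E'
from h import *
s,im=snap('wrist','w2.png');print(s['tool_pos'],s['q'])
go([.5125,-.4439,.2216],Rd(-.684,-.6))
E
```

```text
[ 0.5124 -0.444   0.223 ] [-0.7358  0.6878  1.1262 -0.0311  1.928  -0.054 ]
 shift [0.0035 0.0015 0.0004] rv [ 0.001   0.0006 -0.0031]
```

View pics/w2.png

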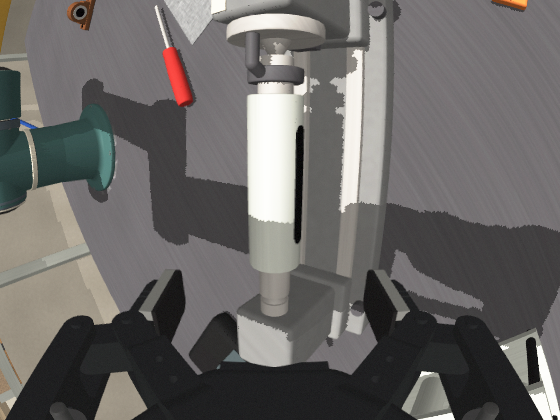

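The wrist view shows the barrel at cols 248–302, with the keyway at col ~299 near the far limb. That puts it at about 1.65 rad. I'll grip it tilted and turn in strokes.

Emit:
jog_arm(
  rows=[
    [0.04, 0.001, 0, 0, 0, 0, 100],
    [0.08, 0.001, 0, 0, 0, 0, 100],
    [0.115, 0.001, 0, 0, 0, 0, 100],
    [0.132, 0.001, 0, 0, 0, 0, 100],
    [0.132, 0.001, 0, 0, 0, 0, 100],
    [0.132, 0.001, 0, 0, 0, 0, 40],
    [0.132, 0.001, 0, 0, 0, 0, 0],
    [0.132, 0.001, 0, 0, 0, 0, 0],
    [0.132, 0.001, 0, 0, 0, 0, 0],
    [0.132, 0.001, 0, 0, 0, 0, 0],
    [0.132, 0.001, 0, 0, 0, 0, 0],
  ],
  force=40,
)

```text
time: 7.4
tool_pos: [0.4578, -0.3986, 0.1184]
tcp_rot: [1.54, 1.408, -2.063]
wrist_force: [0.6, 0.0, 6.7]
width: 0.5
```

Emit:
jog_arm(
  rows=[
    [0, 0.0023, 0, 0, 0, 0.12, 0],
    [-0.0005, 0.0045, 0, 0, 0, 0.24, 0],
    [-0.0012, 0.0067, 0, 0, 0, 0.36, 0],
    [-0.0021, 0.0088, 0, 0, 0, 0.48, 0],
    [-0.0033, 0.0107, 0, 0, 0, 0.6, 0],
    [-0.0047, 0.0125, 0, 0, 0, 0.72, 0],
    [-0.0063, 0.0141, 0, 0, 0, 0.84, 0],
    [-0.0081, 0.0156, 0, 0, 0, 0.96, 0],
    [-0.01, 0.0168, 0, 0, 0, 1.08, 0],
    [-0.0121, 0.0177, 0, 0, 0, 1.2, 0],
    [-0.0121, 0.0177, 0, 0, 0, 1.2, 0],
    [-0.0121, 0.0177, 0, 0, 0, 1.2, 0],
    [-0.0121, 0.0177, 0, 0, 0, 1.2, 100],
    [-0.0121, 0.0177, 0, 0, 0, 1.2, 100],
    [-0.0121, 0.0177, 0, 0, 0, 1.2, 100],
    [-0.0121, 0.0177, 0, 0, 0, 1.2, 100],
  ],
)

```text
time: 9.0
tool_pos: [0.475, -0.4127, 0.1192]
tcp_rot: [1.708, 0.241, -1.265]
wrist_force: [0.8, 0.0, -1.3]
width: 0.999
```

```bash
python3 - <<'E'
from h import *
s=monitor.read_state();print(s['q'],s['wrist_force'],s['tool_pos'])
a=np.array([.4639,-.4043,.130])
for t in(0,):
    Rt=Rd(-.684,t);x=Rt.apply([1,0,0]);go(a-x*.111,Rt,'hover %s'%t)
E
```

```text
[-0.7881 -0.0147  2.2697  0.2127  0.2882 -0.2905] [ 0.8108  0.0181 -1.3342] [ 0.475  -0.4127  0.1192]
hover 0 shift [-0.108   0.058   0.0005] rv [ 0.0009 -0.0005 -0.6071]
```

Emit:
jog_arm(
  rows=[
    [-0.05, 0, 0, 0, 0, 0, 100],
    [-0.09, 0, 0, 0, 0, 0, 100],
    [-0.09, 0.02, 0, 0, 0, -0.15, 100],
    [-0.095, 0.035, 0, 0, 0, -0.3, 100],
    [-0.1, 0.045, 0, 0, 0, -0.45, 100],
    [-0.108, 0.058, 0, 0, 0, -0.607, 100],
    [-0.108, 0.058, 0, 0, 0, -0.607, 100],
    [-0.108, 0.058, 0, 0, 0, -0.607, 100],
  ],
)

```text
time: 9.8
tool_pos: [0.4653, -0.4046, 0.2399]
tcp_rot: [1.692, 0.805, -1.691]
wrist_force: [0.0, 1.1, -0.1]
width: 1.002
```

```bash
python3 - <<'E'
from h import *
s,im=snap('wrist','w3.png');print(s['tool_pos'])
go([.4639,-.4043,.241],Rd(-.684,0))
crop(im,190,0,390,300,2,'w3c.png')
E
```

```text
[ 0.4653 -0.4046  0.2399]
 shift [-0.0014  0.0002  0.0006] rv [ 0.0012 -0.0004  0.0006]
```

View pics/w3c.png

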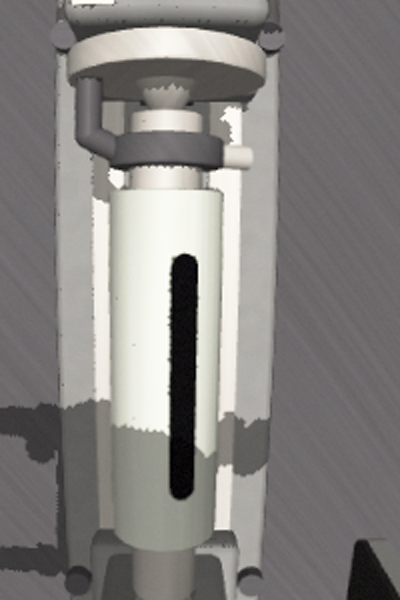

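Keyway at col 183 against barrel centre 164 (half-width 52), so it is about 0.35 rad off. One more stroke.

Emit:
jog_arm(
  rows=[
    [0.04, 0, 0, 0, 0, 0, 100],
    [0.08, 0, 0, 0, 0, 0, 100],
    [0.115, 0, 0, 0, 0, 0, 100],
    [0.13, 0, 0, 0, 0, 0, 100],
    [0.13, 0, 0, 0, 0, 0, 100],
    [0.13, 0, 0, 0, 0, 0, 40],
    [0.13, 0, 0, 0, 0, 0, 0],
    [0.13, 0, 0, 0, 0, 0, 0],
    [0.13, 0, 0, 0, 0, 0, 0],
    [0.13, 0, 0, 0, 0, 0, 0],
    [0.13, 0, 0, 0, 0, 0, 0],
    [0.13, 0.0023, 0, 0, 0, 0.12, 0],
    [0.1295, 0.0045, 0, 0, 0, 0.24, 0],
    [0.129, 0.0065, 0, 0, 0, 0.35, 0],
    [0.129, 0.0065, 0, 0, 0, 0.35, 0],
    [0.129, 0.0065, 0, 0, 0, 0.35, 0],
    [0.129, 0.0065, 0, 0, 0, 0.35, 100],
    [0.129, 0.0065, 0, 0, 0, 0.35, 100],
    [0.129, 0.0065, 0, 0, 0, 0.35, 100],
    [0.129, 0.0065, 0, 0, 0, 0.35, 100],
  ],
)

```text
time: 11.85
tool_pos: [0.4695, -0.4079, 0.1106]
tcp_rot: [1.717, 0.474, -1.45]
wrist_force: [0.3, -0.6, 0.0]
width: 1.004
```

Emit:
jog_arm(
  rows=[
    [-0.05, 0, 0, 0, 0, 0, 100],
    [-0.1, 0, 0, 0, 0, -0.05, 100],
    [-0.115, 0.0, 0, 0, 0, -0.2, 100],
    [-0.12, 0.038, 0, 0, 0, -0.35, 100],
    [-0.12, 0.038, 0, 0, 0, -0.35, 100],
    [-0.12, 0.038, 0, 0, 0, -0.35, 100],
  ],
)

```text
time: 12.45
tool_pos: [0.4673, -0.4063, 0.2339]
tcp_rot: [1.692, 0.809, -1.693]
wrist_force: [-1.1, 0.6, -0.4]
width: 1.003
```

```bash
python3 - <<'E'
from h import *
s,im=snap('wrist','w4.png');print(s['tool_pos'])
go([.4639,-.4043,.241],Rd(-.684,0))
crop(im,190,0,390,300,2,'w4c.png')
g=cv2.cvtColor(im,cv2.COLOR_BGR2GRAY)
for r in(150,165,180,190,200):
    row=g[r,235:310].astype(int); d=np.where(row<40)[0]+235; print(r,d.min() if len(d) else None,d.max() if len(d) else None,' '.join(map(str,row[::3])))
E
```

```text
[ 0.4673 -0.4063  0.2339]
 shift [-0.0068 -0.0016  0.0007] rv [ 0.0015 -0.0007  0.0037]
150 260 272 237 241 157 158 208 223 235 241 99 26 26 24 25 240 245 244 242 236 229 219 191 187 241 244 237
165 260 272 235 239 185 186 211 226 235 242 66 24 25 23 23 238 245 244 240 235 226 214 185 228 240 242 199
180 260 272 218 237 180 185 213 225 235 242 106 22 19 20 20 247 245 243 240 234 224 209 178 222 238 238 188
190 260 272 218 236 217 183 212 226 235 243 82 23 20 22 17 242 244 243 239 233 223 207 172 229 238 237 184
200 260 272 155 216 184 181 211 224 235 241 122 22 18 23 21 246 244 243 239 232 221 199 165 233 237 235 176
```

View pics/w4c.png

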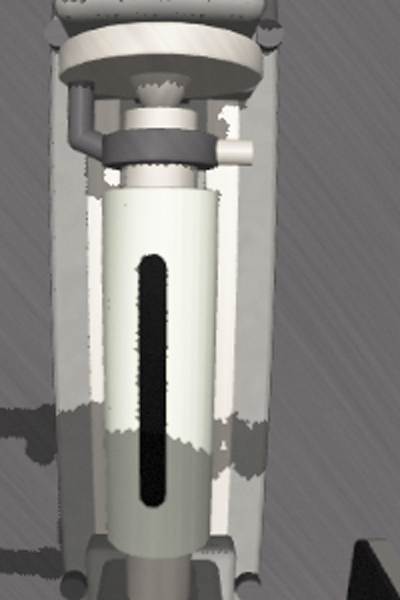

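Keyway at col 152 against barrel centre 159, about −0.1 rad, so it is slightly past. I'll correct with a centred grip.

Emit:
jog_arm(
  rows=[
    [0.04, -0.0033, 0, 0, 0, 0, 100],
    [0.08, -0.0033, 0, 0, 0, 0.003, 100],
    [0.11, -0.0033, 0, 0, 0, 0.003, 100],
    [0.123, -0.0033, 0, 0, 0, 0.003, 100],
    [0.123, -0.0033, 0, 0, 0, 0.003, 100],
    [0.123, -0.0033, 0, 0, 0, 0.003, 40],
    [0.123, -0.0033, 0, 0, 0, 0.003, 0],
    [0.123, -0.0033, 0, 0, 0, 0.003, 0],
    [0.123, -0.0033, 0, 0, 0, 0.003, 0],
    [0.123, -0.0033, 0, 0, 0, 0.003, 0],
    [0.123, -0.0033, 0, 0, 0, 0.003, 0],
    [0.123, -0.0042, 0, 0, 0, -0.05, 0],
    [0.123, -0.0052, 0, 0, 0, -0.1, 0],
    [0.123, -0.0052, 0, 0, 0, -0.1, 0],
    [0.123, -0.0052, 0, 0, 0, -0.1, 0],
    [0.123, -0.0052, 0, 0, 0, -0.1, 100],
    [0.123, -0.0052, 0, 0, 0, -0.1, 100],
    [0.123, -0.0052, 0, 0, 0, -0.1, 100],
    [0.123, -0.0052, 0, 0, 0, -0.1, 100],
  ],
)

```text
time: 14.4
tool_pos: [0.4611, -0.4009, 0.1109]
tcp_rot: [1.676, 0.908, -1.76]
wrist_force: [-0.1, 0.9, -0.5]
width: 1.0
```

Emit:
jog_arm(
  rows=[
    [-0.05, 0, 0, 0, 0, 0.0, 100],
    [-0.1, 0, 0, 0, 0, 0.05, 100],
    [-0.123, -0.009, 0, 0, 0, 0.1, 100],
    [-0.123, -0.009, 0, 0, 0, 0.1, 100],
    [-0.123, -0.009, 0, 0, 0, 0.1, 100],
  ],
)

```text
time: 14.9
tool_pos: [0.4639, -0.4033, 0.2348]
tcp_rot: [1.692, 0.808, -1.693]
wrist_force: [0.8, -0.5, -1.0]
width: 1.002
```

```bash
python3 - <<'E'
from h import *
s,im=snap('wrist','w5.png');print(s['tool_pos'])
go([.4639,-.4043,.241],Rd(-.684,0))
g=cv2.cvtColor(im,cv2.COLOR_BGR2GRAY)
for r in(150,180,200):
    row=g[r,235:310].astype(int); d=np.where(row<60)[0]+235; print(r,d.min() if len(d) else None,d.max() if len(d) else None,' '.join(map(str,row)))
E
```

```text
[ 0.4639 -0.4033  0.2348]
 shift [-0.0079  0.0012  0.0008] rv [ 0.0015 -0.0009  0.0059]
150 270 282 169 170 170 191 238 239 241 240 241 240 236 201 121 159 168 181 194 203 210 216 220 222 226 229 232 234 237 238 240 243 244 246 247 220 96 31 32 32 32 32 32 31 34 34 32 31 33 32 186 241 245 243 243 244 242 238 237 236 238 235 231 229 227 216 210 204 189 178 158 218 242 242 243 244 243
180 270 281 171 169 172 172 205 235 236 238 238 236 235 210 141 153 168 181 194 206 213 218 220 223 227 230 234 236 238 240 241 244 245 247 248 208 79 27 28 21 28 28 26 28 24 26 25 24 26 67 221 245 244 241 242 241 239 237 236 235 234 229 227 227 217 208 201 186 176 155 195 232 237 240 240 239 237
200 270 281 151 132 94 95 159 211 213 182 132 130 130 125 124 149 169 179 191 203 211 217 221 225 228 231 233 235 237 239 241 243 245 247 248 210 88 19 23 17 23 20 18 23 19 20 18 22 21 115 223 244 243 241 240 240 238 236 234 233 229 225 225 221 210 203 191 176 166 168 222 235 236 237 237 235 236
```

Barrel spans cols 247–302 with the keyway centred at 275.5, about +0.03 rad, so the keyway is up. Next I'll check the lever from above and throw it back.

```bash
python3 - <<'E'
from h import *
s,im=snap('top','t2.png')
for n,X in(('free',[.6568,-.2653,.24]),('mid',[.61,-.227,.255]),('lock',[.5638,-.1895,.24])):
    u,v=w2px('top',X).round().astype(int);print(n,u,v,im[v-2:v+3,u-2:u+3].mean((0,1)))
crop(im,215,125,475,285,3,'t2c.png')
go([.6568,-.2653,.34],Rd(-.684),'above'); 
E
```

```text
free 366 144 [47.04 46.2  49.72]
mid 353 159 [122.92 123.28 127.96]
lock 338 177 [153.76 151.84 153.64]
above shift [-0.1081  0.0627 -0.2288] rv [ 0.0015 -0.001   0.0077]
```

Emit:
jog_arm(
  rows=[
    [-0.05, 0, 0, 0, 0, 0, 100],
    [-0.1, 0, 0, 0, 0, 0.007, 100],
    [-0.108, 0.01, -0.05, 0, 0, 0.007, 100],
    [-0.108, 0.03, -0.1, 0, 0, 0.007, 100],
    [-0.108, 0.05, -0.15, 0, 0, 0.007, 100],
    [-0.108, 0.063, -0.2, 0, 0, 0.007, 100],
    [-0.108, 0.063, -0.229, 0, 0, 0.007, 100],
    [-0.108, 0.063, -0.229, 0, 0, 0.007, 100],
    [-0.06, 0.063, -0.229, 0, 0, 0.007, 100],
    [-0.01, 0.063, -0.229, 0, 0, 0.007, 100],
    [0.009, 0.063, -0.229, 0, 0, 0.007, 100],
    [0.009, 0.063, -0.229, 0, 0, 0.007, 100],
    [0.009, 0.063, -0.229, 0, 0, 0.007, 40],
    [0.009, 0.063, -0.229, 0, 0, 0.007, 0],
    [0.009, 0.063, -0.229, 0, 0, 0.007, 0],
    [0.009, 0.063, -0.229, 0, 0, 0.007, 0],
    [0.009, 0.063, -0.229, 0, 0, 0.007, 0],
    [0.009, 0.063, -0.229, 0, 0, 0.007, 0],
    [0.009, 0.063, -0.229, 0, 0, 0.007, 0],
  ],
  force=30,
)

```text
time: 16.9
tool_pos: [0.6574, -0.2652, 0.2262]
tcp_rot: [1.694, 0.803, -1.688]
wrist_force: [-1.5, 1.0, 5.3]
width: 0.351
```

Knob gripped (0.351 as before). I'll throw it back along the arc and release.

Emit:
jog_arm(
  rows=[
    [-0.005, -0.011, 0, 0, 0, 0, 0],
    [-0.009, -0.023, 0, 0, 0, 0, 0],
    [-0.0125, -0.035, 0, 0, 0, 0, 0],
    [-0.0145, -0.0475, 0, 0, 0, 0, 0],
    [-0.015, -0.06, 0, 0, 0, 0, 0],
    [-0.0145, -0.0725, 0, 0, 0, 0, 0],
    [-0.0125, -0.085, 0, 0, 0, 0, 0],
    [-0.009, -0.097, 0, 0, 0, 0, 0],
    [-0.005, -0.109, 0, 0, 0, 0, 0],
    [0, -0.12, 0, 0, 0, 0, 0],
    [0.002, -0.124, 0, 0, 0, 0, 0],
    [0.002, -0.124, 0, 0, 0, 0, 0],
    [0.002, -0.124, 0, 0, 0, 0, 0],
    [0.0, -0.12, 0, 0, 0, 0, 100],
    [0.0, -0.12, 0, 0, 0, 0, 100],
    [0.0, -0.12, 0, 0, 0, 0, 100],
    [0.0, -0.12, 0, 0, 0, 0, 100],
    [0.0, -0.12, 0, 0, 0, 0, 100],
    [-0.05, -0.12, 0, 0, 0, 0, 100],
    [-0.1, -0.12, 0, 0, 0, 0, 100],
  ],
)

```text
time: 18.9
tool_pos: [0.5621, -0.1887, 0.3237]
tcp_rot: [1.691, 0.808, -1.694]
wrist_force: [1.6, -0.4, 1.5]
width: 1.002
```

```bash
python3 - <<'E'
from h import *
go([.57,.08,.40],Rd(0))
E
```

```text
shift [-0.0758 -0.1636 -0.2135] rv [-0.6825 -0.0009  0.0033]
```

Emit:
jog_arm(
  rows=[
    [-0.04, 0, 0, 0, 0, 0, 100],
    [-0.07, -0.03, -0.03, -0.1, 0, 0, 100],
    [-0.076, -0.164, -0.214, -0.683, 0, 0.003, 100],
    [-0.076, -0.164, -0.214, -0.683, 0, 0.003, 100],
    [-0.076, -0.164, -0.214, -0.683, 0, 0.003, 100],
    [-0.076, -0.164, -0.214, -0.683, 0, 0.003, 100],
    [-0.076, -0.164, -0.214, -0.683, 0, 0.003, 100],
    [-0.076, -0.164, -0.214, -0.683, 0, 0.003, 100],
    [-0.076, -0.164, -0.214, -0.683, 0, 0.003, 100],
    [-0.076, -0.164, -0.214, -0.683, 0, 0.003, 100],
  ],
)

```text
time: 19.9
tool_pos: [0.5699, 0.0797, 0.4]
tcp_rot: [1.209, 1.21, -1.21]
wrist_force: [0.2, -0.6, -0.3]
width: 0.997
```

```bash
python3 - <<'E'
from h import *
s,im=snap('wrist','w6.png');print(s['tool_pos'])
E
```

```text
[0.5699 0.0797 0.4   ]
```

View pics/w6.png

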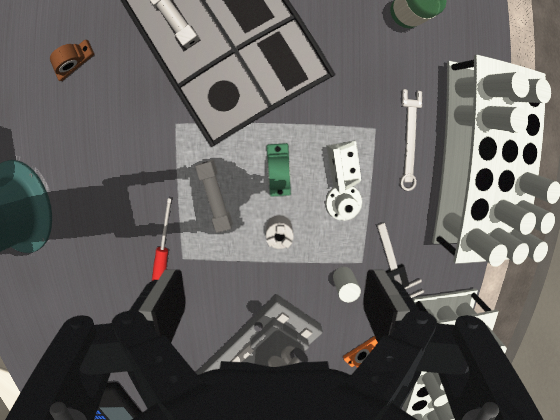

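The knob isn't in this view. The cover has been knocked next to the bracket, which is the announced disturbance. Pillow at (279,169), hub (280,234), bracket (345,163), cover (344,202). I'll enlarge.

```bash
python3 - <<'E'
from h import *
im=cv2.imread('pics/w6.png');crop(im,180,50,380,200,4,'w6c.png')
E
```

```text
(no output)
```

View pics/w6c.png

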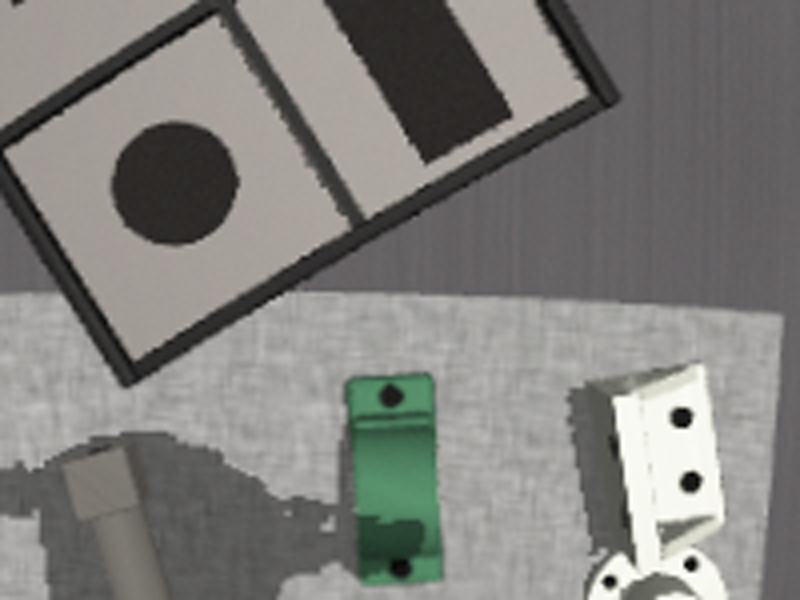

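```bash
python3 - <<'E'
from h import *
s=monitor.read_state()
f=lambda u,v,z:wpx(s,u/4+180,v/4+50,z)[:2]
a,b=f(391,396,.014),f(400,568,.014);d=a-b;print('pillow',(a+b)/2,'jaw yaw',np.arctan2(-d[0],d[1]),np.linalg.norm(d))
a,b=f(625,394,.064),f(648,568,.064);d=a-b;print('bracket plate',(a+b)/2,'yaw',np.arctan2(-d[0],d[1]),np.linalg.norm(d))
print('hub',wpx(s,280,234,.057)); print('cover',wpx(s,346,206,.03))
print('hubcell',f(175,183,.006))
print('tray corners NR,FR',f(129,378,.018),f(612,99,.018))
print('pil outline',[f(*p,.006) for p in((429,164),(512,117))], wpx(s,283,61,.006),'br outline c',wpx(s,242,10,.006))
E
```

```text
pillow [0.5774 0.0631] jaw yaw 0.05463542259108127 0.07228247314802982
bracket plate [0.6679 0.0732] yaw 0.17569555758707497 0.06782849471526028
hub [ 0.579  -0.0315  0.057 ]
cover [0.6895 0.0075 0.03  ]
hubcell [0.4875 0.1879]
tray corners NR,FR [0.4689 0.1083] [0.6633 0.2223]
pil outline [array([0.5908, 0.1944]), array([0.6244, 0.2146])] [0.5839 0.2445 0.006 ] br outline c [0.5172 0.335  0.006 ]
```

```bash
python3 - <<'E'
from h import *
go([.5774,.0631,.022],Rd(.055))
E
```

```text
shift [0.378  0.0076 0.0165] rv [-0.0559 -0.0005  0.0004]
```

Emit:
jog_arm(
  rows=[
    [0.05, 0.0076, 0.0165, -0.056, 0, 0, 80],
    [0.1, 0.0076, 0.0165, -0.056, 0, 0, 80],
    [0.15, 0.0076, 0.0165, -0.056, 0, 0, 80],
    [0.2, 0.0076, 0.0165, -0.056, 0, 0, 80],
    [0.25, 0.0076, 0.0165, -0.056, 0, 0, 80],
    [0.3, 0.0076, 0.0165, -0.056, 0, 0, 80],
    [0.33, 0.0076, 0.0165, -0.056, 0, 0, 80],
    [0.355, 0.0076, 0.0165, -0.056, 0, 0, 80],
    [0.378, 0.0076, 0.0165, -0.056, 0, 0, 80],
    [0.378, 0.0076, 0.0165, -0.056, 0, 0, 80],
    [0.378, 0.0076, 0.0165, -0.056, 0, 0, 80],
    [0.378, 0.0076, 0.0165, -0.056, 0, 0, 20],
    [0.378, 0.0076, 0.0165, -0.056, 0, 0, 0],
    [0.378, 0.0076, 0.0165, -0.056, 0, 0, 0],
    [0.378, 0.0076, 0.0165, -0.056, 0, 0, 0],
    [0.378, 0.0076, 0.0165, -0.056, 0, 0, 0],
    [0.378, 0.0076, 0.0165, -0.056, 0, 0, 0],
  ],
  force=60,
)

```text
time: 21.65
tool_pos: [0.5788, 0.0631, 0.024]
tcp_rot: [1.17, 1.233, -1.167]
wrist_force: [-0.0, -1.1, 6.6]
width: 0.366
```

```bash
python3 - <<'E'
from h import *
go([.584,.242,.12],Rd(.527)); go([.584,.242,.031],Rd(.527))
E
```

```text
shift [-0.096   0.0153 -0.1784] rv [-0.4718  0.0003 -0.0024]
 shift [-0.007   0.0151 -0.1784] rv [-0.4718  0.0003 -0.0024]
```

Emit:
jog_arm(
  rows=[
    [-0.03, 0, 0, 0, 0, 0, 0],
    [-0.07, 0, 0, 0, 0, 0, 0],
    [-0.096, 0, -0.02, -0.05, 0, 0, 0],
    [-0.096, 0.005, -0.06, -0.16, 0, -0.002, 0],
    [-0.096, 0.01, -0.1, -0.28, 0, -0.002, 0],
    [-0.096, 0.015, -0.14, -0.4, 0, -0.002, 0],
    [-0.096, 0.015, -0.178, -0.472, 0, -0.002, 0],
    [-0.096, 0.015, -0.178, -0.472, 0, -0.002, 0],
    [-0.096, 0.015, -0.178, -0.472, 0, -0.002, 0],
  ],
)

```text
time: 22.55
tool_pos: [0.5824, 0.2424, 0.1188]
tcp_rot: [0.81, 1.415, -0.813]
wrist_force: [-0.6, -0.3, -4.6]
width: 0.365
```

Emit:
jog_arm(
  rows=[
    [0.04, 0, 0, 0, 0, 0, 0],
    [0.065, 0, 0, 0, 0, 0, 0],
    [0.08, 0, 0, 0, 0, 0, 0],
    [0.087, 0, 0, 0, 0, 0, 0],
    [0.087, 0, 0, 0, 0, 0, 0],
    [0.087, 0, 0, 0, 0, 0, 0],
  ],
)

```text
time: 23.15
tool_pos: [0.5836, 0.2422, 0.033]
tcp_rot: [0.812, 1.413, -0.812]
wrist_force: [0.0, -0.6, -4.3]
width: 0.37
```

Emit:
jog_arm(
  rows=[
    [0.003, 0, 0, 0, 0, 0, 0],
    [0.003, 0, 0, 0, 0, 0, 0],
    [0.003, 0, 0, 0, 0, 0, 60],
    [0.003, 0, 0, 0, 0, 0, 80],
    [0.003, 0, 0, 0, 0, 0, 80],
    [-0.04, 0, 0, 0, 0, 0, 80],
    [-0.09, 0, 0, 0, 0, 0, 80],
    [-0.14, 0, 0, 0, 0, 0, 80],
    [-0.19, 0, 0, 0, 0, 0, 80],
    [-0.22, 0, 0, 0, 0, 0, 80],
  ],
)

```text
time: 24.15
tool_pos: [0.5853, 0.2431, 0.2592]
tcp_rot: [0.816, 1.408, -0.806]
wrist_force: [1.3, 0.2, 0.0]
width: 0.798
```

```bash
python3 - <<'E'
from h import *
s,im=snap('top','t3.png');crop(im,80,130,350,290,3,'t3c.png')
go([.6679,.0732,.24],Rd(.176))
E
```

```text
shift [ 0.0247 -0.0169  0.1879] rv [ 0.3527  0.0008 -0.0158]
```

View pics/t3c.png

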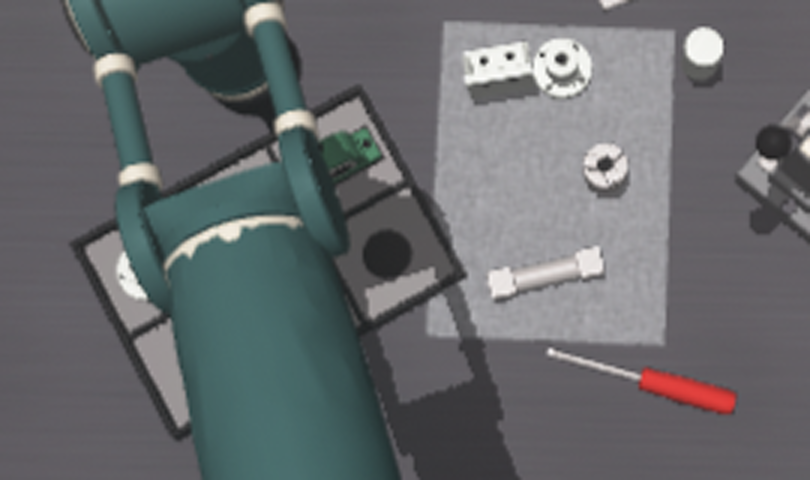

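Pillow sits in its cell and the knob is back on the white-marked side. Next is the bracket.

```bash
python3 - <<'E'
from h import *
go([.6679,.0732,.026],Rd(.176))
E
```

```text
shift [ 0.2387 -0.0202  0.1871] rv [ 0.3527  0.0008 -0.0158]
```

Emit:
jog_arm(
  rows=[
    [0.0, 0, 0.05, 0.1, 0, -0.01, 60],
    [0.01, -0.01, 0.1, 0.2, 0, -0.016, 60],
    [0.02, -0.015, 0.15, 0.3, 0, -0.016, 60],
    [0.025, -0.017, 0.188, 0.353, 0, -0.016, 60],
    [0.025, -0.017, 0.188, 0.353, 0.001, -0.016, 60],
    [0.025, -0.017, 0.188, 0.353, 0.001, -0.016, 60],
  ],
)

```text
time: 24.8
tool_pos: [0.668, 0.0721, 0.2392]
tcp_rot: [1.08, 1.288, -1.081]
wrist_force: [-0.2, -0.5, 0.6]
width: 0.604
```

```bash
python3 - <<'E'
from h import *
s,im=snap('wrist','w7.png');crop(im,190,80,390,280,3,'w7c.png')
go([.6679,.0732,.026],Rd(.176))
E
```

```text
shift [0.2136 0.0002 0.0002] rv [-0.0007 -0.0009  0.0006]
```

View pics/w7c.png

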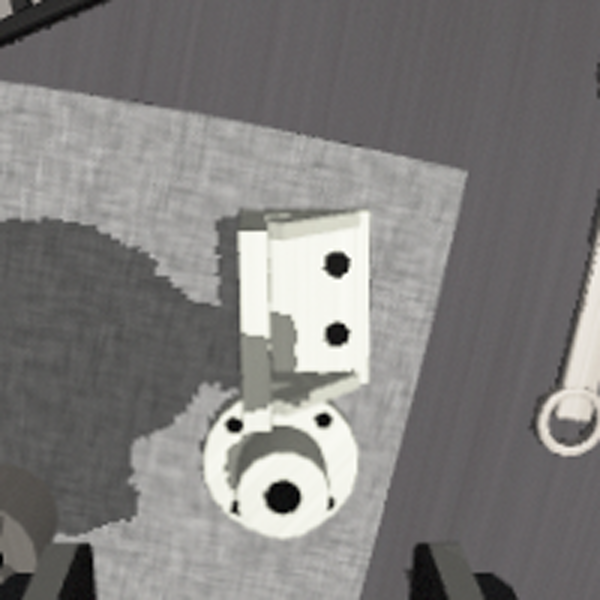

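```bash
python3 - <<'E'
from h import *
s=monitor.read_state()
print(wpx(s,255/3+190,325/3+80,.064),wpx(s,253/3+190,230/3+80,.064),wpx(s,368/3+190,212/3+80,.008),wpx(s,366/3+190,382/3+80,.008))
E
```

```text
[0.6676 0.0764 0.064 ] [0.6613 0.1078 0.064 ] [0.705  0.1155 0.008 ] [0.7181 0.0484 0.008 ]
```

Emit:
jog_arm(
  rows=[
    [0.05, 0, -0.002, 0, 0, 0, 60],
    [0.1, 0, -0.002, 0, 0, 0, 60],
    [0.14, 0, -0.002, 0, 0, 0, 60],
    [0.17, 0, -0.002, 0, 0, 0, 60],
    [0.195, 0, -0.002, 0, 0, 0, 60],
    [0.212, 0, -0.002, 0, 0, 0, 60],
    [0.212, 0, -0.002, 0, 0, 0, 60],
    [0.212, 0, -0.002, 0, 0, 0, 30],
    [0.212, 0, -0.002, 0, 0, 0, 0],
    [0.212, 0, -0.002, 0, 0, 0, 0],
    [0.212, 0, -0.002, 0, 0, 0, 0],
    [0.212, 0, -0.002, 0, 0, 0, 0],
    [0.212, 0, -0.002, 0, 0, 0, 0],
  ],
  force=40,
)

```text
time: 26.15
tool_pos: [0.669, 0.0756, 0.03]
tcp_rot: [1.082, 1.285, -1.076]
wrist_force: [-1.0, 1.1, 6.4]
width: 0.114
```

```bash
python3 - <<'E'
from h import *
s=monitor.read_state();print(s['tool_pos'])
z=s['tool_pos'][2]
go([.511,.327,z+.1],Rd(.527)); go([.511,.327,z+.008],Rd(.527))
E
```

```text
[0.669  0.0756 0.03  ]
 shift [-0.1001 -0.1115 -0.2751] rv [-0.3519 -0.0003 -0.0034]
 shift [-0.0081 -0.1118 -0.2751] rv [-0.3519 -0.0003 -0.0034]
```

Emit:
jog_arm(
  rows=[
    [-0.03, 0, 0, 0, 0, 0, 0],
    [-0.07, 0, 0, 0, 0, 0, 0],
    [-0.11, 0, 0, 0, 0, 0, 0],
    [-0.12, -0.01, -0.03, -0.04, 0, 0, 0],
    [-0.12, -0.028, -0.07, -0.09, 0, 0, 0],
    [-0.12, -0.044, -0.11, -0.14, 0, 0, 0],
    [-0.12, -0.06, -0.15, -0.19, 0, -0.003, 0],
    [-0.12, -0.077, -0.19, -0.24, 0, -0.003, 0],
    [-0.12, -0.095, -0.235, -0.3, 0, -0.003, 0],
    [-0.11, -0.1115, -0.275, -0.352, 0, -0.003, 0],
    [-0.1, -0.1115, -0.275, -0.352, 0, -0.003, 0],
    [-0.1, -0.1115, -0.275, -0.352, 0, -0.003, 0],
  ],
)

```text
time: 27.35
tool_pos: [0.5089, 0.3266, 0.1278]
tcp_rot: [0.809, 1.416, -0.814]
wrist_force: [-0.9, -1.7, -2.8]
width: 0.11
```

Emit:
jog_arm(
  rows=[
    [0.04, 0.002, 0, 0, 0, 0, 0],
    [0.065, 0.002, 0, 0, 0, 0, 0],
    [0.082, 0.002, 0, 0, 0, 0, 0],
    [0.091, 0.002, 0, 0, 0, 0, 0],
    [0.093, 0.002, 0, 0, 0, 0, 0],
    [0.093, 0.002, 0, 0, 0, 0, 0],
    [0.093, 0.002, 0, 0, 0, 0, 0],
  ],
)

```text
time: 28.05
tool_pos: [0.5117, 0.327, 0.0357]
tcp_rot: [0.811, 1.414, -0.814]
wrist_force: [0.6, -1.3, -0.3]
width: 0.11
```

Emit:
jog_arm(
  rows=[
    [0.0, 0, 0, 0, 0, 0, 40],
    [0.0, 0, 0, 0, 0, 0, 50],
    [0.0, 0, 0, 0, 0, 0, 50],
    [0.0, 0, 0, 0, 0, 0, 50],
    [-0.04, 0, 0, 0, 0, 0, 50],
    [-0.09, 0, 0, 0, 0, 0, 50],
    [-0.14, 0, 0, 0, 0, 0, 50],
    [-0.18, 0, 0, 0, 0, 0, 90],
    [-0.18, 0, 0, 0, 0, 0, 90],
  ],
)

```text
time: 28.95
tool_pos: [0.516, 0.3298, 0.2245]
tcp_rot: [0.82, 1.407, -0.802]
wrist_force: [0.9, 0.8, 0.5]
width: 0.824
```

```bash
python3 - <<'E'
from h import *
go([.579,-.0315,.22],Rd(0))
E
```

```text
shift [ 0.003  -0.1277  0.3438] rv [ 0.5281 -0.0028 -0.0126]
```

Emit:
jog_arm(
  rows=[
    [0.003, -0.128, 0.344, 0.528, -0.003, -0.013, 90],
    [0.003, -0.128, 0.344, 0.528, -0.003, -0.013, 90],
    [0.003, -0.128, 0.344, 0.528, -0.003, -0.013, 90],
    [0.003, -0.128, 0.344, 0.528, -0.003, -0.013, 90],
    [0.003, -0.128, 0.344, 0.528, -0.003, -0.013, 90],
    [0.003, -0.128, 0.344, 0.528, -0.003, -0.013, 90],
    [0.003, -0.128, 0.344, 0.528, -0.003, -0.013, 90],
    [0.003, -0.128, 0.344, 0.528, -0.003, -0.013, 90],
    [0.003, -0.128, 0.344, 0.528, -0.003, -0.013, 90],
    [0.003, -0.128, 0.344, 0.528, -0.003, -0.013, 90],
    [0.003, -0.128, 0.344, 0.528, -0.003, -0.013, 90],
  ],
)

```text
time: 30.05
tool_pos: [0.5785, -0.0303, 0.2196]
tcp_rot: [1.208, 1.211, -1.209]
wrist_force: [0.8, -0.3, -0.1]
width: 0.898
```

```bash
python3 - <<'E'
from h import *
s,im=snap('wrist','w8.png')
print(s['tool_pos'])
E
```

```text
[ 0.5785 -0.0303  0.2196]
```

View pics/w8.png

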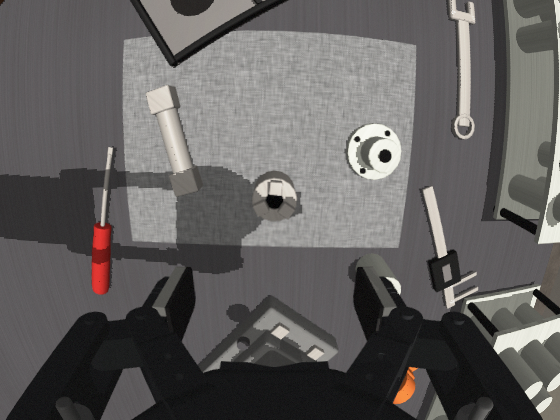

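Hub top at (275,199), with the fingers clear of the billet (378,275).

```bash
python3 - <<'E'
from h import *
s=monitor.read_state();p=wpx(s,275,199,.052);print(p);go([p[0],p[1],.016],Rd(0))
print(wpx(s,375,158,.046))
E
```

```text
[ 0.5788 -0.0361  0.052 ]
 shift [0.2037 0.0004 0.006 ] rv [ 0.0021 -0.0002  0.0009]
[0.6795 0.0059 0.046 ]
```

Emit:
jog_arm(
  rows=[
    [0.05, 0, 0.005, 0, 0, 0, 90],
    [0.1, 0, 0.005, 0, 0, 0, 90],
    [0.14, 0, 0.005, 0, 0, 0, 90],
    [0.17, 0, 0.005, 0, 0, 0, 90],
    [0.19, 0, 0.005, 0, 0, 0, 90],
    [0.203, 0, 0.005, 0, 0, 0, 90],
    [0.203, 0, 0.005, 0, 0, 0, 90],
    [0.203, 0, 0.005, 0, 0, 0, 40],
    [0.203, 0, 0.005, 0, 0, 0, 0],
    [0.203, 0, 0.005, 0, 0, 0, 0],
    [0.203, 0, 0.005, 0, 0, 0, 0],
    [0.203, 0, 0.005, 0, 0, 0, 0],
  ],
  force=60,
)

```text
time: 31.3
tool_pos: [0.5801, -0.0352, 0.0189]
tcp_rot: [1.209, 1.208, -1.206]
wrist_force: [-0.2, 1.5, 6.8]
width: 0.518
```

```bash
python3 - <<'E'
from h import *
s=monitor.read_state();z=s['tool_pos'][2];print(z)
go([.487,.186,z+.08],Rd(.3))
E
```

```text
0.01885216175979732
 shift [-0.0802 -0.0925 -0.2214] rv [-0.2982  0.0002 -0.0027]
```

Emit:
jog_arm(
  rows=[
    [-0.03, 0, 0, 0, 0, 0, 0],
    [-0.07, 0, 0, 0, 0, 0, 0],
    [-0.095, -0.005, -0.02, 0, 0, 0, 0],
    [-0.095, -0.025, -0.06, -0.05, 0, 0, 0],
    [-0.095, -0.042, -0.1, -0.1, 0, 0, 0],
    [-0.09, -0.058, -0.14, -0.16, 0, 0, 0],
    [-0.09, -0.075, -0.18, -0.22, 0, -0.003, 0],
    [-0.085, -0.0925, -0.221, -0.298, 0, -0.003, 0],
    [-0.08, -0.0925, -0.221, -0.298, 0, -0.003, 0],
    [-0.08, -0.0925, -0.221, -0.298, 0, -0.003, 0],
  ],
)

```text
time: 32.3
tool_pos: [0.4854, 0.1861, 0.0976]
tcp_rot: [0.982, 1.338, -0.986]
wrist_force: [0.4, -0.2, -3.2]
width: 0.516
```

Emit:
jog_arm(
  rows=[
    [0.035, 0, 0, 0, 0, 0, 0],
    [0.055, 0, 0, 0, 0, 0, 0],
    [0.067, 0, 0, 0, 0, 0, 0],
    [0.073, 0, 0, 0, 0, 0, 0],
    [0.075, 0, 0, 0, 0, 0, 0],
    [0.075, 0, 0, 0, 0, 0, 0],
    [0.075, 0, 0, 0, 0, 0, 0],
  ],
)

```text
time: 33.0
tool_pos: [0.4857, 0.185, 0.0248]
tcp_rot: [0.982, 1.338, -0.988]
wrist_force: [-5.9, -3.7, 10.0]
width: 0.519
```

Emit:
jog_arm(
  rows=[
    [-0.001, 0, 0, 0, 0, 0, 0],
    [-0.001, 0, 0, 0, 0, 0, 60],
    [-0.001, 0, 0, 0, 0, 0, 75],
    [-0.001, 0, 0, 0, 0, 0, 80],
    [-0.001, 0, 0, 0, 0, 0, 80],
    [-0.04, 0, 0, 0, 0, 0, 80],
    [-0.09, 0, 0, 0, 0, 0, 80],
    [-0.14, 0, 0, 0, 0, 0, 80],
    [-0.19, 0, 0, 0, 0, 0, 80],
    [-0.24, 0, -0.05, 0, 0, 0, 80],
    [-0.24, 0.05, 0.15, 0.1, 0, 0, 80],
    [-0.24, 0.05, 0.15, 0.1, 0, 0, 80],
    [-0.24, 0.05, 0.15, 0.1, 0, 0, 80],
    [-0.24, 0.05, 0.15, 0.1, 0, 0, 80],
    [-0.24, 0.05, 0.15, 0.1, 0, 0, 80],
  ],
)

```text
time: 34.5
tool_pos: [0.5811, 0.0531, 0.2651]
tcp_rot: [1.06, 1.294, -1.066]
wrist_force: [-0.2, 0.6, 0.1]
width: 0.8
```

```bash
python3 - <<'E'
from h import *
s,im=snap('wrist','w9.png');s,im2=snap('side','s9.png')
cv2.imwrite('pics/w9b.png',np.vstack([cv2.resize(im[:260],(800,371)),cv2.resize(im2[60:210,100:560],(700,228)).copy() if 0 else cv2.resize(im2[80:260,140:560],(800,229)) if 0 else cv2.resize(im2[70:200,180:400],(800,229))]))
s,im3=snap('top','t9.png')
E
```

```text
(no output)
```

View pics/w9b.png

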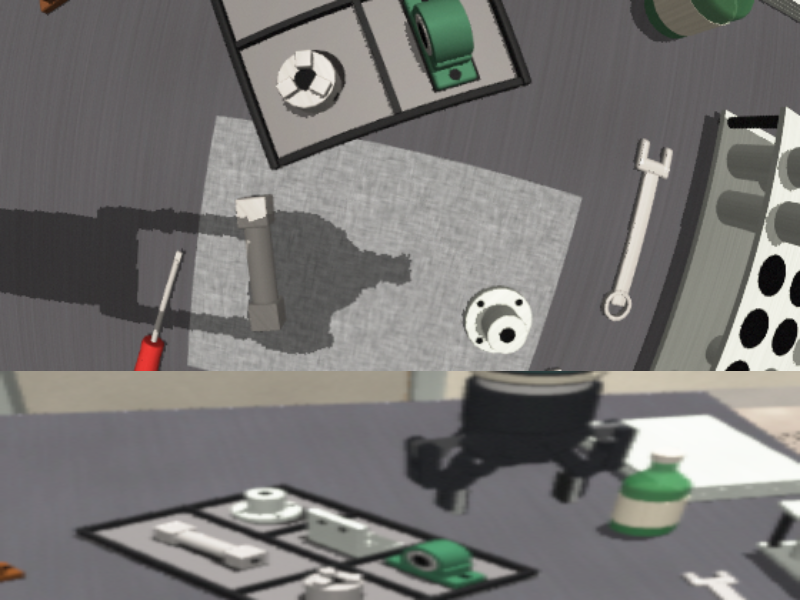

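All five cells are filled with upright parts, and the spare cover and spindle are on the mat. Last, I'll check the bench and tray from above.

```bash
python3 - <<'E'
from h import *
im=cv2.imread('pics/t9.png');cv2.imwrite('pics/t9b.png',cv2.resize(im[130:290,90:480],(800,328),interpolation=cv2.INTER_CUBIC))
crop(im,320,140,460,285,4,'t9c.png')
E
```

```text
(no output)
```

View pics/t9c.png

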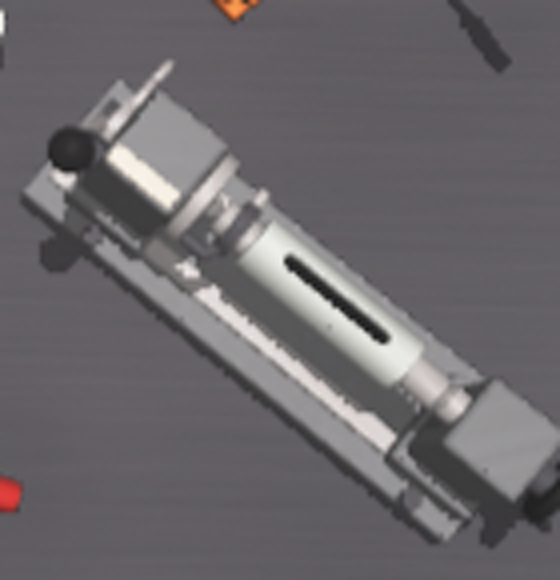

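View pics/t9b.png

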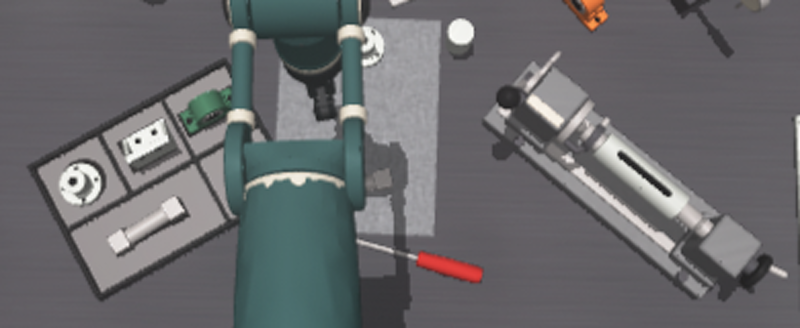

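Knob is at the white-stripe side and the keyway is on top. I'll take one precise wrist measurement of the keyway after locking.

```bash
python3 - <<'E'
from h import *
go([.4639,-.4033,.36],Rd(-.684));go([.4639,-.4033,.235],Rd(-.684))
E
```

```text
shift [-0.0945 -0.204   0.4286] rv [0.8842 0.0026 0.0037]
 shift [ 0.0305 -0.2034  0.4285] rv [0.8842 0.0026 0.0037]
```

Emit:
jog_arm(
  rows=[
    [-0.05, 0, 0, 0, 0, 0, 80],
    [-0.095, 0, 0, 0.05, 0, 0, 80],
    [-0.0945, -0.204, 0.4286, 0.884, 0.003, 0.004, 80],
    [-0.0945, -0.204, 0.4286, 0.884, 0.003, 0.004, 80],
    [-0.0945, -0.204, 0.4286, 0.884, 0.003, 0.004, 80],
    [-0.0945, -0.204, 0.4286, 0.884, 0.003, 0.004, 80],
    [-0.0945, -0.204, 0.4286, 0.884, 0.003, 0.004, 80],
    [-0.0945, -0.204, 0.4286, 0.884, 0.003, 0.004, 80],
    [-0.0945, -0.204, 0.4286, 0.884, 0.003, 0.004, 80],
    [-0.0945, -0.204, 0.4286, 0.884, 0.003, 0.004, 80],
    [-0.0945, -0.204, 0.4286, 0.884, 0.003, 0.004, 80],
    [-0.0945, -0.204, 0.4286, 0.884, 0.003, 0.004, 80],
    [-0.04, -0.204, 0.4286, 0.884, 0.003, 0.004, 80],
    [0.01, -0.204, 0.4286, 0.884, 0.003, 0.004, 80],
    [0.01, -0.204, 0.4286, 0.884, 0.003, 0.004, 80],
    [0.01, -0.204, 0.4286, 0.884, 0.003, 0.004, 80],
  ],
)

```text
time: 36.25
tool_pos: [0.463, -0.4013, 0.2539]
tcp_rot: [1.692, 0.81, -1.694]
wrist_force: [-0.1, -1.0, 0.5]
width: 0.8
```

```bash
python3 - <<'E'
from h import *
s,im=snap('wrist','w10.png');print(s['tool_pos'],s['wrist_force']);go([.4639,-.4033,.235],Rd(-.684))
g=cv2.cvtColor(im,cv2.COLOR_BGR2GRAY)
for r in(165,180,195):
    print(r,' '.join(map(str,g[r,240:308])))
E
```

```text
[ 0.463  -0.4013  0.2539] [-0.1054 -0.9709  0.4827]
 shift [ 0.0219 -0.0001  0.0008] rv [ 0.0018 -0.0006 -0.0011]
165 175 175 193 232 239 242 243 242 241 240 234 191 146 169 180 194 206 217 221 223 226 230 234 237 239 211 221 245 246 248 249 239 153 30 29 31 28 27 28 29 26 27 29 30 28 228 248 246 244 244 244 243 240 239 239 237 232 233 224 219 210 196 183 161 214 242 243 244
180 174 174 176 212 239 240 242 240 238 238 238 205 144 169 179 193 207 216 220 224 228 231 233 237 239 241 243 245 247 248 249 222 109 28 26 25 23 26 26 25 24 28 27 26 67 227 247 246 244 244 243 242 239 237 237 233 231 229 220 214 202 188 178 158 230 241 242 243
195 179 180 184 219 235 238 239 238 236 237 236 193 140 166 179 192 206 216 221 224 228 232 234 237 239 241 243 245 247 248 249 230 130 24 23 24 21 20 26 23 24 22 22 21 118 229 246 245 244 243 242 240 238 237 234 230 229 225 217 208 194 180 160 196 232 240 241 241
```

```bash
python3 -c "
from h import *
finish_job();print(monitor.read_state()['time'])"
```

```text
the job is handed in; nothing more can be done
the job is handed in; nothing more can be done
```

The roller is set and locked, the kit tray is full, and I handed the job in after about 36 s of robot time. No verdict was reported.

- **Roller:** I threw the lever to the free notch and turned the roller until the keyway faced up. The second turn overshot to about -0.1 rad, so I re-gripped on centre and corrected it. I then threw the lever into the white-marked notch.
- **Tray:** It already held a cover and a spindle, so I left those. I placed the pillow block, bracket and hub from the mat. The spare cover and spindle stay on the mat; the cover was knocked about 5 cm next to the bracket during the run, but it is still on the mat.

**Last checks:**
- **Keyway:** the final wrist image after locking shows it within about 0.02 rad of up. I judged the lever only by the knob's place in the top view, on the white-stripe side.
- **Parts:** all five look upright in their own cells. I checked them by eye in the pictures and did not measure their final positions.
- **Bystanders:** the billet and screwdriver appear where they were. I did not measure them again.
- **Tray position:** the top and wrist cameras disagreed by up to about 13 mm, so I aimed between them. The limit is 35 mm.
- **Robot:** the gripper was hovering clear of everything at hand-in.

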